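# Hang a sample carrier on the spring hook over the detector

### The arm

A 6-joint arm with a two-finger parallel gripper is mounted at the origin on the work surface. World frame = base frame: x ahead of the robot, y to its left, z up, the work surface at z = 0. Lengths are in m, angles in rad, forces in N, time in s.
With the tool pointing down it reaches from about 0.275 to 0.825 m from the base axis. Payload 4.9 kg.
Tool frame: the origin (TCP) lies midway between the tips of the shut fingers; the grasp point (between the pads) lies 19 mm behind it (grip_point_offset is the distance from the TCP to the grasp point, in m); z points along the fingers, y is the line along which they close (so a half turn about z gives the same grasp; the last joint's range is limited). The gripper opens to 85 mm and grips with 20 to 120 N. Pads are 22 mm wide; open, the fingers measure 114 mm over their backs; the gripper's body (76 mm by 85 mm) begins 54 mm behind the grasp point. The pads swing forward as they close: fully open they stand 13 mm farther back than shut.
Start: joints at [-0.134, 0.326, -0.193, 1.052, 0, 1.437], TCP at [0.55, 0, 0.231] pointing down, gripper open.
Joint ranges: [-2.65, 2.65], [-0.97, 1.79], [-1.3, 1.35], [-1.93, 2.1], [-1.47, 1.37], [-3.14, 3.14]. Speed limits (rad/s): [2.57, 2.57, 3.14, 3.14, 3.14, 3.14].

### API

Orientations are given as a rotation vector (axis times angle).
In Python, from cell import * gives the robot as it stands. Calls block until the motion is done:
- movep(position, orientation): joint-space move of the TCP to a pose.
- move_l(position, velocity=0.15, rot=None, until_force=None): straight line of the TCP; rot=None keeps the orientation; velocity is the mean speed in m/s. With until_force (N) it stops when the force on the tool has changed by that much, and returns True; else False.
- set_joints(angles): joint-space move.
- let_go() and grab(newtons=None): open the fingers fully, or close them until they stop; newtons is the grip in N (None keeps the last).
- sleep(seconds).
- ik(position, orientation): joint angles nearest the present ones, or None.
- get_state(): the state.
- grab_frame(name): name is "scene" or "side" or "wrist"; returns a dict with "img" (420x560x3 uint8, red, green, blue), "fx", "fy", "cx", "cy" (pixels), "cam_to_world" (4x4, takes a point from camera to world coordinates); the wrist camera has in their place "T_tool_cam" (4x4, takes a point from camera to tool coordinates, whose origin is the TCP and whose axes are the flange's). Camera axes: x right, y down, z forward; pixel columns grow to the right and rows downward; lengths in m; the calibration is good to about 2 mm. The wrist camera is an equidistant fisheye: a pixel r from the principal point sees the ray r / f radians off the axis. A picture is of the moment at which its call begins: read the wrist's pose just before it. There is no depth.
A pose or a line that the arm cannot do raises MotionError and nothing moves.
- sign_off(): hands the job in; it is judged then, once.
Trained networks look in the newest picture that a camera, given by its name, has taken for a name from the list of things; names that differ only in an ending like _2 or _b are one class to them, and where a whole thing is asked for, a point or a joint stands for the part that bears it (a point fixed in the world has none). Each returns a list of dicts, best first, with "score" (0 to 1); they miss things now and then, are a little off and sometimes report something else, mostly with a low value. They report only what shows in the picture. A call takes as long as a camera call. They do not tell look-alikes from the thing itself.
- spot_in(camera, name): "centre" ([column, row] in pixels, amid what is visible of it).
- silhouettes(camera, name): "mask" (420x560 bool, what is visible of it) and "centre" ([column, row] in pixels, amid what is visible of it).
- tip_of(camera, name): "centre" ([column, row] in pixels: a listed point, or the origin of a listed thing).
The state is a dict: "clock": time; "q": joint angles; "joint_velocities": joint speeds; "tau": joint torques, N m; "position": TCP position; "eef_rot": TCP orientation; "contact_force": force on the tool from outside, world axes, zero at the start; "wrist_torque": the same for the moment, N m; "finger_gap": opening from 0.0 (shut) to 1.0 (fully open); "grasp_force": force on a finger pad.
Only numpy, scipy, OpenCV 4.12 (cv2) and the standard library are available. Lean on these libraries where they do the work, as an engineer would, in place of code of your own. Each camera call takes 0.05 s, during which the arm holds its last target. There are 200 camera calls.

### The job

Stand the sample carrier in the round dock with its bail bar in line with the hoist post, and let go of it. Then pull the sprung hook down by its knob, swing one side of it under the bail, ease it back up (do not let it fly up) so that it lifts the carrier out of the dock, and swing the arm round until the carrier hangs centred over the detector's window. Let go of the knob and leave everything hanging still; do not let the carrier touch the detector, and leave the jar, carton and screwdriver where they are.

Things in the scene. Friction and masses are not known exactly. Their poses are not given: they have to be found in the camera images.
- mast: fixed hoist stand: round foot 120 mm across carrying a grey spring housing 64 mm across and an upright 20 mm steel post, top 337 mm above the bench, up and down which the hook arm's black sleeve slides; origin on the post's axis at bench level; at swing = 0 the hook arm points along this body's -x axis
- swing (a joint): turn of the whole hook arm about the post, rad, positive counter-clockwise seen from above, range -1.5 to 1.5; light friction (0.15 N m), stays where it is left
- lift (a joint): how far the hook arm is pulled down the post, m: 0 = fully up (where its spring holds it), 0.135 = bottom stop. Net spring pull upward about 7.5 N at 0 and 11.5 N at 0.135; lightly damped, so it flies up if let go low. The arm and hook do not tilt
- knob (a point): middle of the upright black round knob to grip, 28 mm diameter, standing on the arm's outer end, 200 mm from the post's axis, straight above the hook; free surface from 16 mm below to 20 mm above this point; 322 mm above the bench at lift = 0. Under it the arm is a bar 16 mm wide, its top 24 mm below this point
- hook: double hook (anchor shape) of 24 mm wide steel strip under the arm's end. Origin 132 mm straight below the knob point, 190 mm above the bench at lift = 0; -x points away from the post. Shank 6 mm thick at y = 0; on each side a V-shaped seat, |y| 3 to 23 mm, lowest at |y| = 13 mm, z = 0, then a lip, |y| 23 to 29 mm, top at z = 18 mm. Underside at z = -8 mm; arm's underside at z = 90 mm
- carrier: sample carrier, loose, about 0.25 to 0.45 kg: round steel base 80 mm diameter and 12 mm thick with a black sample block on it (top 28 mm up), and over it an upright bail, a U-shaped handle of 10 mm round bar. Origin at the centre of its underside, z up, x along the bail's top bar
- bail (a point): middle of the bail's level top bar (10 mm thick, 68 mm long between leg centres, along the carrier's x), 110 mm above the carrier's underside; the gap between the legs is 58 mm
- dock_floor (a point): centre of the floor of the dock, a fixed round grey cup on the bench, floor 8 mm above the bench, inside diameter 94 mm, outside 110 mm, rim 22 mm above the bench; it lies about 200 mm from the post about 65 degrees to one side of the arm's mid position (either side)
- window (a point): centre of the round dark measuring window (68 mm) on top of the detector, a fixed white block 130 x 130 x 50 mm about 200 mm from the post on the other side; the point is 53 mm above the bench
- jar: bystander: closed sample jar with white lid, 68 mm diameter, 100 mm tall, origin at the centre of its underside
- carton: bystander: small cardboard box 60 x 100 x 40 mm tall, origin at the centre of its underside
- driver: bystander: screwdriver lying on the bench off to the left
- detector: the white detector block itself, fixed; origin at the centre of its underside
Mind the look-alikes: they are no part of the job. Of the things that look like the detector, the smaller one is meant.

How it is judged:
By the outcome, as a careful person would: the job done as asked, in the order asked, and still so for the second after the job is handed in, with the robot touching nothing.
It also fails if it takes over 72 s, if anything falls off the work surface, if the arm or the gripper's body presses on something with over 40 N, if the wrist force passes 120 N, or if a joint passes its speed limit or range.

## Working session

There is one attempt and no reset: what is moved stays moved. The work goes in short steps, each a Python script; the robot and the scene stay as the last script left them, time stands still between calls to the robot, and variables do not carry over. Pictures are saved under pics/ and viewed, at most 10 in all, crops included, and the job is handed in when it is done.

```bash
mkdir -p pics; ls; cat > h.py <<'E'
from cell import *
import numpy as np, cv2
from scipy.spatial.transform import Rotation as R
def shot(cam,fn=None):
    f=grab_frame(cam)
    if fn: cv2.imwrite('pics/'+fn,f['img'][:,:,::-1])
    return f
def ray(f,px):
    T=np.array(f['cam_to_world']); d=np.array([(px[0]-f['cx'])/f['fx'],(px[1]-f['cy'])/f['fy'],1.])
    d=T[:3,:3]@d; return T[:3,3],d/np.linalg.norm(d)
def onz(f,px,z):
    o,d=ray(f,px); return o+d*(z-o[2])/d[2]
def tri(rays):
    A=np.zeros((3,3));b=np.zeros(3)
    for o,d in rays:
        P=np.eye(3)-np.outer(d,d);A+=P;b+=P@o
    p=np.linalg.solve(A,b)
    return p,[np.linalg.norm((np.eye(3)-np.outer(d,d))@(p-o)) for o,d in rays]
E
python3 - <<'E'
from h import *
np.set_printoptions(precision=3,suppress=True)
fs={c:shot(c,c+'0.png') for c in('scene','side')}
cv2.imwrite('pics/both.png',cv2.resize(np.vstack([fs[c]['img'] for c in fs])[:,:,::-1],(448,600)) )
for c in fs:
    print(c,np.array(fs[c]['cam_to_world'])[:3,3],fs[c]['fx'])
    for n in('mast','knob','hook','carrier','bail','dock_floor','window','detector','jar','carton','driver'):
        print(n,[(np.round(d['centre']).tolist(),round(d['score'],2)) for d in tip_of(c,n)[:4]])
print(get_state()['eef_rot'],get_state()['clock'])
E
```

```text
pics
scene [ 1.552 -0.475  0.938] 490.2994437403992
mast [([334.0, 287.0], 0.61)]
knob [([308.0, 152.0], 0.56)]
hook [([310.0, 189.0], 0.57)]
carrier [([192.0, 258.0], 0.61)]
bail [([186.0, 226.0], 0.63), ([312.0, 190.0], 0.52)]
dock_floor [([377.0, 257.0], 0.89)]
window [([89.0, 286.0], 0.81), ([259.0, 269.0], 0.65)]
detector [([94.0, 306.0], 0.9), ([260.0, 287.0], 0.63)]
jar [([373.0, 220.0], 0.91), ([425.0, 224.0], 0.34)]
carton [([286.0, 228.0], 0.93)]
driver [([421.0, 222.0], 0.73), ([374.0, 215.0], 0.24)]
side [-0.314 -0.801  1.05 ] 535.0007619561737
mast [([284.0, 218.0], 0.86)]
knob [([228.0, 151.0], 0.6)]
hook [([230.0, 195.0], 0.55)]
carrier [([301.0, 324.0], 0.94)]
bail [([306.0, 291.0], 0.71)]
dock_floor [([219.0, 202.0], 0.71), ([210.0, 267.0], 0.41)]
window [([307.0, 245.0], 0.73), ([305.0, 258.0], 0.37)]
detector [([307.0, 260.0], 0.71), ([420.0, 359.0], 0.58)]
jar [([155.0, 220.0], 0.88)]
carton [([210.0, 268.0], 0.64), ([157.0, 186.0], 0.48)]
driver [([157.0, 188.0], 0.48)]
[-2.221 -2.221 -0.   ] 1.2
```

View pics/scene0.png

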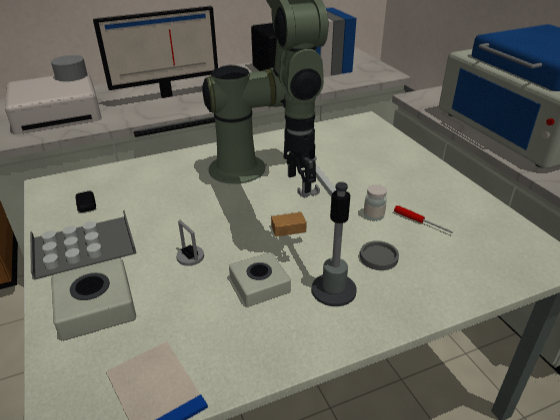

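View pics/side0.png

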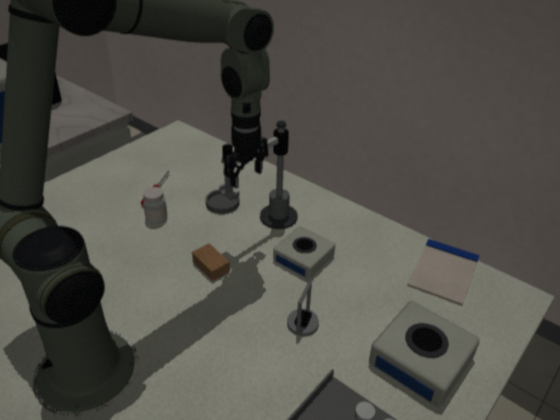

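```bash
python3 - <<'E'
from h import *
np.set_printoptions(precision=4,suppress=True)
fs={c:shot(c) for c in('scene','side')}
def p(n,a,b): print(n,*tri([ray(fs['scene'],a),ray(fs['side'],b)]))
t={}
P={'mast':(0,0,0),'knob':(0,0,0),'carrier':(0,0,0),'bail':(0,0,0),'dock_floor':(0,0,0),'window':(1,0,.053),'jar':(0,0,0)}
for n in P:
    s=tip_of('scene',n); d=tip_of('side',n)
    for i,a in enumerate(s):
        for b in d: p(n+str(i),a['centre'],b['centre'])
E
```

```text
mast0 [0.7222 0.0212 0.0047] [np.float64(0.0003645582028285106), np.float64(0.00036455820282868957)]
knob0 [0.5108 0.0322 0.3254] [np.float64(0.0033253377989575384), np.float64(0.0033253377989574955)]
carrier0 [ 0.4388 -0.2865 -0.0067] [np.float64(0.0033373888286370368), np.float64(0.0033373888286370758)]
bail0 [ 0.4362 -0.2971  0.1075] [np.float64(0.0017198773687825564), np.float64(0.0017198773687825866)]
bail0 [ 0.4955 -0.1774  0.2903] [np.float64(0.17917337261635882), np.float64(0.17917337261635874)]
dock_floor0 [0.657  0.2108 0.0019] [np.float64(0.00018148301766694643), np.float64(0.00018148301766694988)]
dock_floor1 [0.5249 0.0214 0.1206] [np.float64(0.05491426071021154), np.float64(0.05491426071021169)]
window0 [ 0.6284 -0.1583  0.061 ] [np.float64(0.002040284010220209), np.float64(0.0020402840102200846)]
window0 [ 0.6421 -0.3576  0.0311] [np.float64(0.2003921221370382), np.float64(0.20039212213703822)]
window1 [ 0.5371 -0.4161  0.1677] [np.float64(0.17210070832703298), np.float64(0.17210070832703295)]
window1 [ 0.5407 -0.5752  0.076 ] [np.float64(0.001931726602513197), np.float64(0.0019317266025132875)]
window2 [ 0.5531 -0.2677  0.1285] [np.float64(0.05477170820565544), np.float64(0.054771708205655495)]
window2 [ 0.5617 -0.4415  0.0759] [np.float64(0.12828607782953053), np.float64(0.12828607782953044)]
jar0 [ 0.4665  0.3023 -0.0039] [np.float64(0.008770132596685363), np.float64(0.008770132596685529)]
jar0 [0.6656 0.0085 0.0765] [np.float64(0.16925928008642463), np.float64(0.16925928008642452)]
jar1 [ 0.3569 -0.1257  0.1269] [np.float64(0.22448642490922321), np.float64(0.2244864249092231)]
jar1 [ 0.5272 -0.2681  0.1088] [np.float64(0.04996320081712984), np.float64(0.049963200817129926)]
```

Scene picture: mast at (334,287), dock at (378,256), carrier at (190,255), carton at (288,224), jar at (375,203), driver at (420,218). Two detector-like blocks show: a large one at (90,290) and a small one at (260,272). The small one fits, because it is the smaller and lies 0.20 m from the post on the side opposite the dock. Next is one enlarged crop of it, the carrier, and the knob near the gripper.

```bash
python3 - <<'E'
import cv2,numpy as np
a=cv2.imread('pics/scene0.png');b=cv2.imread('pics/side0.png')
c=lambda i,x,y,w,h:cv2.resize(i[y:y+h,x:x+w],(400,300),interpolation=cv2.INTER_CUBIC)
cv2.imwrite('pics/c1.png',np.vstack([np.hstack([c(a,160,200,140,105),c(a,270,130,100,75)]),np.hstack([c(b,260,230,120,105)[:, :],c(b,200,110,120,90)])]))
E
```

```text
(no output)
```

View pics/c1.png

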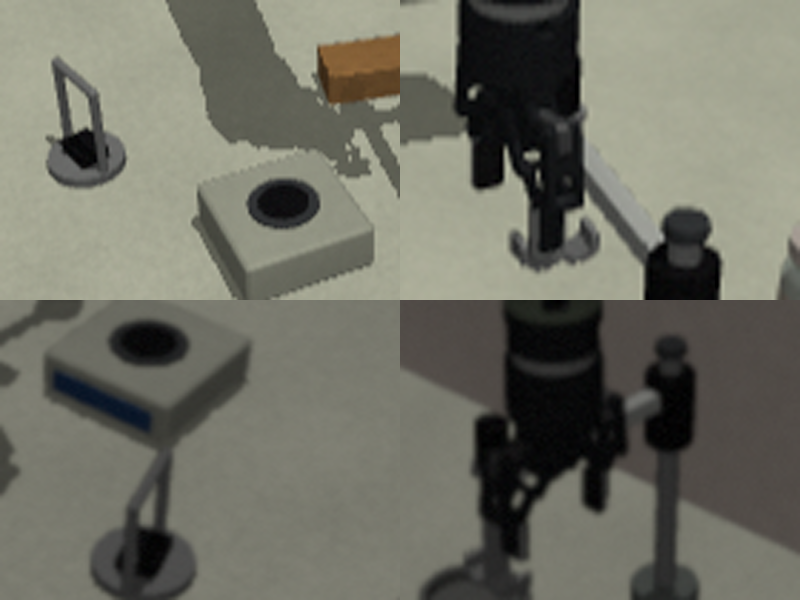

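```bash
python3 - <<'E'
from h import *
np.set_printoptions(precision=4,suppress=True)
fs={c:shot(c) for c in('scene','side')}
for c,a in(('scene',[(309,190)]),): print('hook',onz(fs[c],a[0],.195))
print('bar',onz(fs['scene'],(319,171),.29),onz(fs['scene'],(332,190),.29))
for c,a,b in(('scene',(180.3,221.7),(194.3,234)),('side',(310.4,284.3),(299.6,303.5))):
    p,q=onz(fs[c],a,.112),onz(fs[c],b,.112);print('bail',p,q,(p+q)/2,np.linalg.norm(p-q),np.degrees(np.arctan2(*(q-p)[1::-1])))
E
```

```text
hook [0.5204 0.0443 0.195 ]
bar [0.5814 0.0409 0.29  ] [0.6752 0.0288 0.29  ]
bail [ 0.4057 -0.3045  0.112 ] [ 0.4777 -0.2828  0.112 ] [ 0.4417 -0.2936  0.112 ] 0.07512622124278662 16.81457860235225
bail [ 0.4611 -0.2887  0.112 ] [ 0.3947 -0.3069  0.112 ] [ 0.4279 -0.2978  0.112 ] 0.0688815101077721 -164.67751613124207
```

```bash
cat >> h.py <<'E'
def rv(deg):
    c,s=np.cos(np.radians(deg)),np.sin(np.radians(deg))
    return R.from_matrix(np.array([[-s,c,0],[c,s,0],[0,0,-1.]]).T.reshape(3,3).T if 0 else np.column_stack([[-s,c,0],[c,s,0],[0,0,-1.]])).as_rotvec()
def wcam(fn=None):
    s=get_state(); f=shot('wrist',fn)
    T=np.eye(4);T[:3,:3]=R.from_rotvec(s['eef_rot']).as_matrix();T[:3,3]=s['position']
    f['W']=T@np.array(f['T_tool_cam']); return f
def wray(f,px):
    u=np.array([(px[0]-f['cx'])/f['fx'],(px[1]-f['cy'])/f['fy']]);r=np.hypot(*u)
    d=np.array([*(u/max(r,1e-9)*np.sin(r)),np.cos(r)]);return f['W'][:3,3],f['W'][:3,:3]@d
def wonz(f,px,z):
    o,d=wray(f,px);return o+d*(z-o[2])/d[2]
E
python3 - <<'E'
from h import *
np.set_printoptions(precision=4,suppress=True)
print(move_l([.55,-.13,.231],.2,until_force=10))
for d in (106,-74,18.9,198.9): print(d,ik([.436,-.296,.22],rv(d)),ik([.657,.211,.15],rv(d)))
d=106 if (ik([.436,-.296,.22],rv(106)) is not None) else -74
move_l([.436,-.29,.24],.25,rot=rv(d))
f=wcam('w1.png');print(f['W'],f['fx'],get_state()['q'],get_state()['clock'])
for n in('bail','carrier'):
    for z in ((.11,) if n=='bail' else (0,)):
        for t in tip_of('wrist',n): print(n,t['centre'],t['score'],wonz(f,t['centre'],z))
E
```

```text
False
106 [-0.7365  0.2918 -0.2711  1.0078  0.     -1.0158] [ 0.2039  0.6424  0.1079  1.0364  0.     -0.0754]
-74 [-0.7365  0.2918 -0.2711  1.0078  0.      2.1258] [0.2039 0.6424 0.1079 1.0364 0.     3.0662]
18.9 [-0.7365  0.2918 -0.2711  1.0078  0.      0.5044] [0.2039 0.6424 0.1079 1.0364 0.     1.4448]
198.9 [-0.7365  0.2918 -0.2711  1.0078 -0.     -2.6372] [ 0.2039  0.6424  0.1079  1.0364 -0.     -1.6968]
[[-0.2767  0.9191  0.2805  0.3644]
 [ 0.961   0.2649  0.0797 -0.3107]
 [-0.001   0.2917 -0.9565  0.3818]
 [ 0.      0.      0.      1.    ]] 325.19226210127806 [-0.7272  0.2716 -0.2461  1.0532  0.0001 -1.007 ] 4.95
bail [282.8, 190.6] 0.57 [ 0.431  -0.2936  0.11  ]
carrier [284.2, 168.1] 0.84 [ 0.4309 -0.2928  0.    ]
carrier [281.6, 189.9] 0.68 [ 0.4575 -0.2884  0.    ]
```

View pics/w1.png

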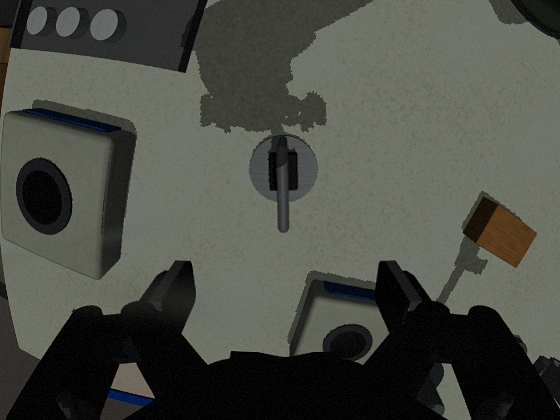

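```bash
python3 - <<'E'
from h import *
np.set_printoptions(precision=4,suppress=True)
f=wcam()
a,b=wonz(f,(280.5,141),.113),wonz(f,(283.5,230),.113);v=b-a
ang=np.degrees(np.arctan2(v[1],v[0]));c=wonz(f,(283.5,168),.012)
print(a,b,(a+b)/2,np.linalg.norm(v),ang,'base',c)
if abs(ang-16)<8 or abs(ang+164)<8:
    ang=(ang+90)%180-90
    c=np.array([.4315,-.2935])
    move_l([*c,.16],.2,rot=rv(ang+90))
    print(move_l([*c,.092],.1,until_force=8))
    grab(50); s=get_state();print(s['finger_gap'],s['grasp_force'],s['position'],s['contact_force'],s['clock'])
    shot('side','s2.png'); f=wcam('w2.png')
    i,j=cv2.imread('pics/s2.png')[220:370,230:430],cv2.imread('pics/w2.png')
    cv2.imwrite('pics/c2.png',np.hstack([cv2.resize(i,(400,300)),cv2.resize(j,(400,300))]))
E
```

```text
[ 0.39   -0.3075  0.113 ] [ 0.4645 -0.2835  0.113 ] [ 0.4272 -0.2955  0.113 ] 0.07827638292014502 17.804149874226084 base [ 0.4288 -0.2943  0.012 ]
False
0.0966661329533007 48.686447739601135 [ 0.4314 -0.2935  0.0921] [-1.7952  1.1528  2.7125] 7.175
```

View pics/c2.png

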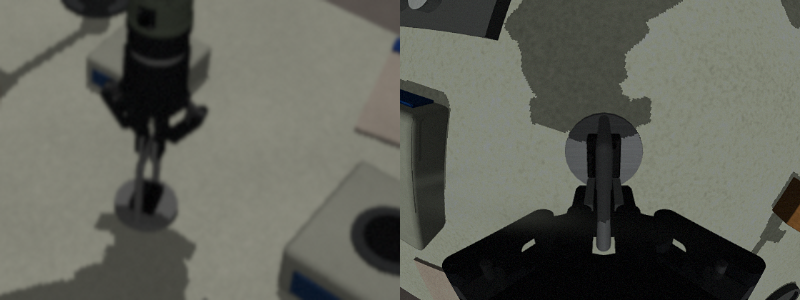

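```bash
python3 - <<'E'
from h import *
np.set_printoptions(precision=4,suppress=True)
move_l([.4314,-.2935,.2],.15)
print(get_state()['contact_force'])
move_l([.40,0.0,.2],.25,rot=rv(150))
move_l([.47,.17,.2],.25,rot=rv(190))
move_l([.62,.30,.2],.2,rot=rv(198.9))
f=wcam('w3.png');s=get_state();print(s['contact_force'],s['finger_gap'],s['clock'],s['q'])
for t in tip_of('wrist','dock_floor'): print('dock',t['centre'],t['score'],wonz(f,t['centre'],.008))
for t in tip_of('wrist','mast'): print('mast',t['centre'],t['score'],wonz(f,t['centre'],.0))
for t in tip_of('wrist','carrier'): print('car',t['centre'],t['score'],wonz(f,t['centre'],.108))
E
```

```text
[ 0.1185  0.063  -2.259 ]
[-0.0367 -0.5132 -2.497 ] 0.09715709749039866 11.55 [ 0.3428  0.6075  0.1759  1.14   -0.0002 -1.557 ]
dock [276.5, 85.4] 0.76 [0.6592 0.2064 0.008 ]
mast [275.6, 87.4] 0.49 [0.6598 0.2082 0.    ]
car [285.4, 209.3] 0.83 [0.6189 0.2974 0.108 ]
```

View pics/w3.png

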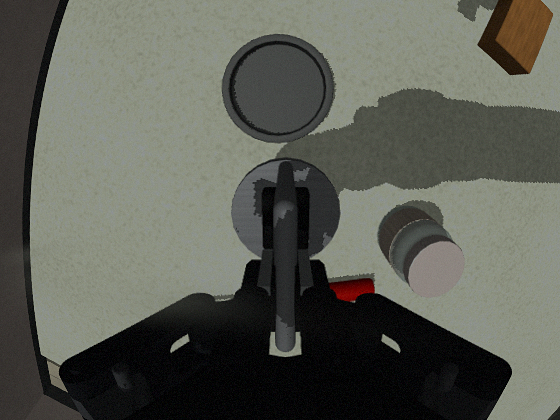

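```bash
python3 - <<'E'
from h import *
np.set_printoptions(precision=4,suppress=True)
move_l([.659,.2095,.2],.15,rot=rv(198.6))
move_l([.659,.2095,.118],.12)
print(move_l([.659,.2095,.097],.04,until_force=5),get_state()['position'],get_state()['contact_force'])
let_go()
move_l([.659,.2095,.2],.2)
move_l([.625,.31,.23],.25)
f=wcam('w4.png');print(get_state()['clock'])
for n,z in(('bail',.118),('carrier',.008)):
  for t in tip_of('wrist',n): print(n,t['centre'],t['score'],wonz(f,t['centre'],z))
for c in('scene','side'): shot(c,c+'4.png')
pr=[{n:tip_of(c,n)[:2] for n in('bail','carrier','knob')} for c in('scene','side')]
fs=[grab_frame(c) for c in('scene','side')]
for n in('bail','carrier','knob'):
  if pr[0][n] and pr[1][n]: print(n,*tri([ray(fs[k],pr[k][n][0]['centre']) for k in(0,1)]))
  else: print(n,pr[0][n],pr[1][n])
a,b,w=[cv2.imread('pics/'+x) for x in('scene4.png','side4.png','w4.png')]
r=lambda i:cv2.resize(i,(400,300),interpolation=cv2.INTER_CUBIC)
cv2.imwrite('pics/c4.png',np.vstack([np.hstack([r(a[140:305,260:480]),r(b[80:245,160:380])]),np.hstack([r(w),r(w[30:240,140:420])])]))
E
```

```text
True [0.6589 0.2094 0.1002] [-0.7872  0.2029  4.4135]
15.8333
bail [280.1, 69.1] 0.63 [0.661  0.2093 0.118 ]
carrier [281.8, 80.4] 0.72 [0.6607 0.2078 0.008 ]
bail [0.6582 0.2112 0.1116] [np.float64(0.003645142523295417), np.float64(0.0036451425232956625)]
carrier [0.6592 0.2078 0.0098] [np.float64(0.0015095274735363597), np.float64(0.0015095274735362227)]
knob [0.5198 0.0374 0.3256] [np.float64(0.0025222183712003783), np.float64(0.0025222183712002447)]
```

View pics/c4.png

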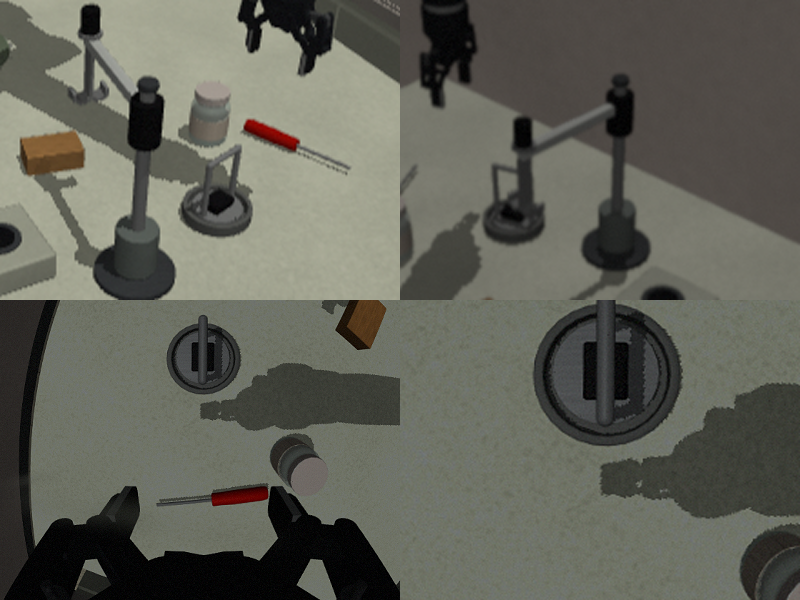

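```bash
python3 - <<'E'
from h import *
np.set_printoptions(precision=4,suppress=True)
print(ik([.52,.038,.4],rv(85.4)),ik([.62,-.16,.31],rv(156)),ik([.65,.2,.2],rv(22)))
move_l([.60,.28,.4],.3)
move_l([.52,.038,.40],.3,rot=rv(85.4))
f=wcam('w5.png');print(get_state()['clock'],get_state()['q'])
for n,z in(('knob',.322),('hook',.19),('mast',0),('window',.053),('dock_floor',.008)):
  for t in tip_of('wrist',n): print(n,t['centre'],t['score'],wonz(f,t['centre'],z))
for t in silhouettes('wrist','knob')[:2]:
  m=t['mask'];print('mask',t['centre'],m.sum(),np.where(m.any(0))[0][[0,-1]],np.where(m.any(1))[0][[0,-1]])
E
```

```text
[-0.0687  0.2202  0.0893  1.4399  0.      0.0116] [-0.3678  0.4702  0.2239  1.3244  0.     -1.5197] [0.1901 0.5913 0.1475 1.127  0.     1.3769]
19.3417 [-0.0681  0.2205  0.0893  1.4398  0.0001  0.0115]
knob [292.9, 224.0] 0.97 [0.526  0.0429 0.322 ]
hook [288.1, 183.5] 0.7 [0.5264 0.0405 0.19  ]
hook [178.1, 230.4] 0.18 [ 0.5725 -0.0957  0.19  ]
mast [289.6, 263.1] 0.61 [0.7209 0.0302 0.    ]
window [176.0, 233.0] 0.8 [ 0.6264 -0.1547  0.053 ]
window [187.8, 220.2] 0.54 [ 0.6053 -0.1294  0.053 ]
mask [289.5, 229.1] 5493 [262 316] [170 356]
mask [379.1, 204.9] 1202 [356 415] [195 255]
```

View pics/w5.png

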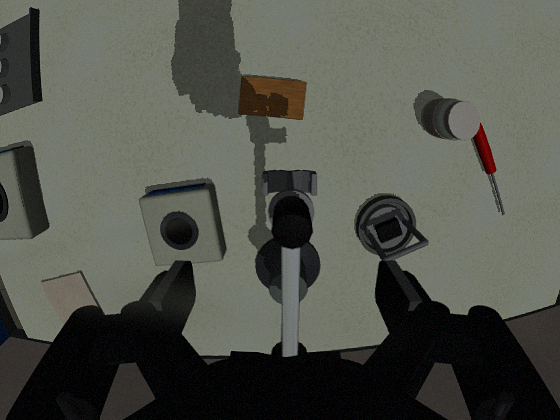

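```bash
cat >> h.py <<'E'
POST=np.array([.722,.021])
def swing(A1,v,step=10.,post=POST,log=True,corr=0.0):
    """carry the gripped knob round the post to arm angle A1 (deg) on arcs; fingers turn with it"""
    s=get_state();p=np.array(s['position']);d=p[:2]-post;A0=np.degrees(np.arctan2(d[1],d[0]))%360
    r=np.hypot(*d);ex=R.from_rotvec(s['eef_rot'])
    n=max(1,int(np.ceil(abs(A1-A0)/step)))
    for A in np.linspace(A0,A1,n+1)[1:]:
        q=(R.from_euler('z',A-A0,degrees=True)*ex).as_rotvec()
        a=np.radians(A);move_l([post[0]+r*np.cos(a),post[1]+r*np.sin(a),p[2]],v,rot=q)
        if log: 
            F=np.array(get_state()['contact_force']);u=np.array([np.cos(a),np.sin(a)])
            print(round(A,1),'Frad %.1f Ftan %.1f Fz %.1f'%(F[:2]@u,F[1]*u[0]-F[0]*u[1],F[2]))
E
python3 - <<'E'
from h import *
np.set_printoptions(precision=4,suppress=True)
move_l([.5235,.0405,.38],.15,rot=rv(84.4))
print(move_l([.5235,.0405,.306],.08,until_force=8))
grab(60);s=get_state();print(s['finger_gap'],s['grasp_force'],s['position'],s['contact_force'],s['clock'])
move_l([.5235,.0405,.306-.02],.06);print(get_state()['contact_force'],get_state()['finger_gap'])
move_l([.5235,.0405,.306-.106],.07);s=get_state();print(s['contact_force'],s['position'],s['clock'])
fs={c:shot(c) for c in('scene','side')}
print('knob',*tri([ray(fs[c],tip_of(c,'knob')[0]['centre']) for c in fs]))
print('hook',*tri([ray(fs[c],tip_of(c,'hook')[0]['centre']) for c in fs]))
E
```

```text
False
0.3169890893103911 58.88472855091095 [0.5236 0.0406 0.3063] [-0.1248 -0.2939  1.5001] 21.5667
[-2.7012  1.0759  8.1449] 0.31481180071710385
[-3.7579  0.8668  9.284 ] [0.5236 0.0406 0.2012] 23.425
knob [0.5192 0.0372 0.2182] [np.float64(0.0038845193731963943), np.float64(0.0038845193731962577)]
hook [0.528  0.0421 0.0853] [np.float64(0.0005830898808300428), np.float64(0.0005830898808301071)]
```

```bash
python3 - <<'E'
from h import *
np.set_printoptions(precision=4,suppress=True)
swing(122,.09)
swing(112.2,.05,5)
s=get_state();print(s['position'],s['clock'])
fs={c:shot(c,c+'6.png') for c in('scene','side')}
for n in('knob','hook','bail'):
  a=[tip_of(c,n) for c in fs]
  if a[0] and a[1]: print(n,*tri([ray(fs[c],x[0]['centre']) for c,x in zip(fs,a)]),[np.round(x[0]['centre']) for x in a])
f=wcam('w6.png')
a,b,w=[cv2.imread('pics/'+x) for x in('scene6.png','side6.png','w6.png')]
r=lambda i:cv2.resize(i,(400,300),interpolation=cv2.INTER_CUBIC)
cv2.imwrite('pics/c6.png',np.vstack([np.hstack([r(a[180:285,310:450]),r(b[120:225,160:300])]),np.hstack([r(w),r(w[30:240,140:420])])]))
E
```

```text
165.6 Frad 6.1 Ftan 0.3 Fz 10.7
156.9 Frad 7.9 Ftan -0.2 Fz 10.9
148.2 Frad 9.0 Ftan 0.7 Fz 10.3
139.5 Frad 11.6 Ftan 1.2 Fz 10.0
130.7 Frad 12.9 Ftan 2.8 Fz 10.2
122.0 Frad 13.5 Ftan 3.5 Fz 10.8
117.1 Frad 3.0 Ftan 2.2 Fz 10.2
112.2 Frad 2.6 Ftan 2.6 Fz 11.6
[0.6447 0.211  0.2039] 27.6417
knob [0.6338 0.1982 0.2254] [np.float64(0.0019636932607005808), np.float64(0.0019636932607008254)] [array([380., 188.]), array([216., 148.])]
hook [0.6483 0.2139 0.0921] [np.float64(0.006724888334732171), np.float64(0.006724888334732163)] [array([384., 228.]), array([219., 183.])]
bail [0.6638 0.2072 0.1176] [np.float64(0.00457665755418513), np.float64(0.004576657554184947)] [array([383., 228.]), array([222., 172.])]
```

View pics/c6.png

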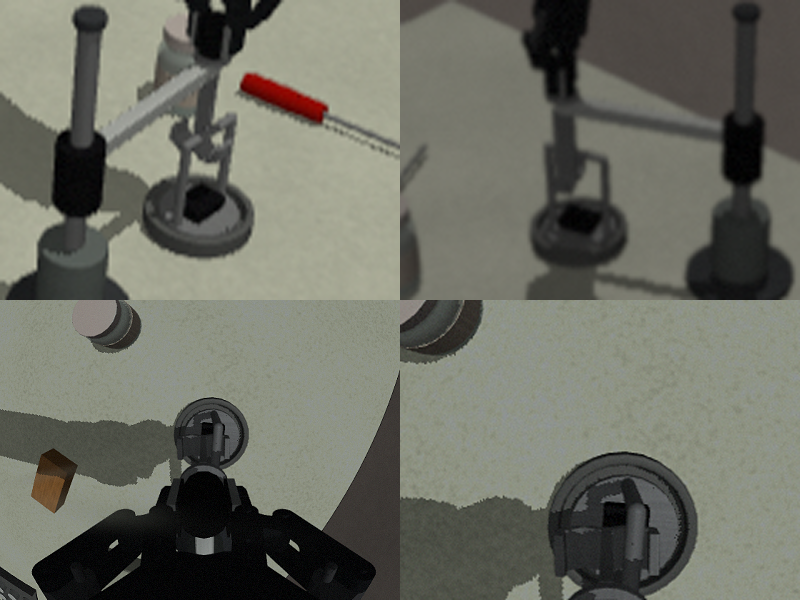

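```bash
python3 - <<'E'
from h import *
np.set_printoptions(precision=4,suppress=True)
f=wcam();s=get_state();p=np.array(s['position'])
px=lambda x,y:(140+(x-400)*.7,30+(y-300)*.7)
yt=R.from_rotvec(s['eef_rot']).as_matrix()[:,1];xt=R.from_rotvec(s['eef_rot']).as_matrix()[:,0]
print('y',yt,'x',xt,'A',np.degrees(np.arctan2(xt[1],xt[0])))
for nm,q,z in(('bar near',(636,585),.123),('bar far',(634,520),.123),('bar end',(628,488),.123),('lipL outer',(555,545),.106),('lipR?',(665,540),.106)):
    w=wonz(f,px(*q),z);print(nm,w,'tang',(w-p)@yt,'rad',(w-p)@xt)
d=tip_of('wrist','knob');print(d[0]['centre'] if d else 0)
if d: w=wonz(f,d[0]['centre'],p[2]+.016);print((w-p)@yt,(w-p)@xt)
E
```

```text
y [0.9249 0.3803 0.0027] x [-0.3803  0.9248  0.0084] A 112.3506067069437
bar near [0.6625 0.206  0.123 ] tang 0.014405669307520252 rad -0.011983217947992161
bar far [0.648 0.237 0.123] tang 0.012784378469214009 rad 0.02218246466338939
bar end [0.639  0.2506 0.123 ] tang 0.009653421112664439 rad 0.03812852253116323
lipL outer [0.6164 0.205  0.106 ] tang -0.02858676539618958 rad 0.00447345299457378
lipR? [0.6702 0.2302 0.106 ] tang 0.03073502301848596 rad 0.007271305382840252
[285.4, 284.7]
-0.00027395017343403495 -0.001076014482008184
```

```bash
sed -i 's/^POST=.*/POST=np.array([.722,.0275])/; s/corr=0.0):/z=None):/; s/    n=max(1/    p[2]=p[2] if z is None else z\n    n=max(1/' h.py; python3 - <<'E'
from h import *
np.set_printoptions(precision=4,suppress=True)
p=np.array(get_state()['position'])
for z in(.225,.26,.304):
    print(move_l([p[0],p[1],z],.03));s=get_state();print(z,s['position'],s['contact_force'],s['clock'])
fs={c:shot(c,c+'7.png') for c in('scene','side')}
for n in('hook','bail','carrier'):
  a=[tip_of(c,n) for c in fs]
  if a[0] and a[1]: print(n,*tri([ray(fs[c],x[0]['centre']) for c,x in zip(fs,a)]),[np.round(x[0]['centre']) for x in a])
q=get_state()['q']
for A in(112,150,180,215,246.5):
    a=np.radians(A);print(ik([POST[0]+.2*np.cos(a),POST[1]+.2*np.sin(a),.304],rv(A-90)))
E
```

```text
False
0.225 [0.6446 0.2109 0.2269] [-3.9975  0.0884  9.5613] 29.1
False
0.26 [0.6443 0.2108 0.261 ] [-2.3928 -0.3008  6.3509] 30.4167
False
0.304 [0.6445 0.2109 0.3042] [-5.0187 -0.4979  4.8853] 32.0333
hook [0.6571 0.2076 0.2   ] [np.float64(0.0013591635013848772), np.float64(0.0013591635013849713)] [array([387., 200.]), array([220., 152.])]
bail [0.6618 0.2037 0.191 ] [np.float64(0.004017319513026993), np.float64(0.004017319513027004)] [array([385., 205.]), array([221., 152.])]
carrier [0.665  0.2082 0.0799] [np.float64(2.4683583057499604e-05), np.float64(2.468358305747593e-05)] [array([383., 237.]), array([223., 182.])]
[0.2097 0.5603 0.3556 1.3661 0.     1.3965]
[ 0.0973  0.316  -0.0209  1.2339  0.      0.6209]
[-0.0886  0.2369 -0.1278  1.206   0.     -0.0886]
[-0.2856  0.319  -0.0167  1.2351  0.     -0.8965]
[-0.3497  0.5153  0.2812  1.3367  0.     -1.5104]
```

```bash
python3 - <<'E'
from h import *
np.set_printoptions(precision=4,suppress=True)
swing(180,.045,11.5,z=.304)
swing(240,.045,11.5,z=.304)
s=get_state();print(s['position'],s['clock'])
sleep(.5)
fs={c:shot(c,c+'8.png') for c in('scene','side')}
for n in('window','bail','carrier','hook','mast'):
  a=[tip_of(c,n) for c in fs]
  for x in a[0][:2]:
    for y in a[1][:2]:
      P,e=tri([ray(fs['scene'],x['centre']),ray(fs['side'],y['centre'])])
      if max(e)<.012: print(n,P,e[0],np.round(x['centre']),np.round(y['centre']))
f=wcam('w8.png')
for n,z in(('window',.053),('carrier',.084),('bail',.196)):
  for t in tip_of('wrist',n): print(n,t['centre'],t['score'],wonz(f,t['centre'],z))
a,b,w=[cv2.imread('pics/'+x) for x in('scene8.png','side8.png','w8.png')]
r=lambda i:cv2.resize(i,(400,300),interpolation=cv2.INTER_CUBIC)
cv2.imwrite('pics/c8.png',np.vstack([np.hstack([r(a[180:315,200:380]),r(b[150:285,230:410])]),np.hstack([r(w),r(w[60:270,140:420])])]))
E
```

```text
124.1 Frad 2.1 Ftan 4.4 Fz 4.9
135.3 Frad 2.0 Ftan 5.3 Fz 6.0
146.5 Frad 3.6 Ftan 5.1 Fz 4.8
157.6 Frad 4.6 Ftan 4.7 Fz 4.8
168.8 Frad 5.3 Ftan 3.7 Fz 4.9
180.0 Frad 5.8 Ftan 4.8 Fz 4.0
190.3 Frad 7.3 Ftan 2.4 Fz 4.7
200.2 Frad 7.6 Ftan 3.0 Fz 4.0
210.2 Frad 6.8 Ftan 3.5 Fz 4.8
220.1 Frad 6.2 Ftan 2.0 Fz 5.2
230.1 Frad 6.1 Ftan 2.7 Fz 3.8
240.0 Frad 6.2 Ftan 1.6 Fz 5.8
[ 0.6239 -0.1471  0.3042] 44.0167
window [ 0.6206 -0.15    0.0472] 0.0008479652847180633 [259. 270.] [304. 247.]
window [ 0.5366 -0.5804  0.0777] 0.0034342585753723886 [ 86. 288.] [430. 337.]
bail [ 0.6137 -0.138   0.1921] 0.0001893682862860239 [260. 225.] [301. 205.]
hook [ 0.6193 -0.1462  0.1862] 0.003450632653954056 [259. 228.] [306. 208.]
mast [0.7216 0.02   0.0024] 0.004235545926937189 [333. 288.] [280. 218.]
window [452.7, 203.6] 0.25 [0.4461 0.0034 0.053 ]
carrier [295.5, 183.4] 0.6 [ 0.6175 -0.1368  0.084 ]
bail [300.7, 212.8] 0.62 [ 0.6163 -0.1362  0.196 ]
```

View pics/c8.png

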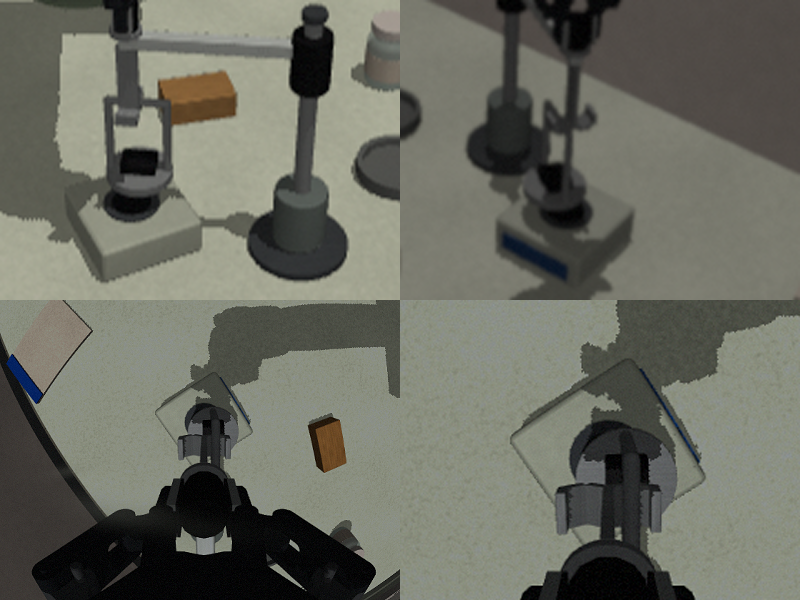

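```bash
python3 - <<'E'
from h import *
np.set_printoptions(precision=4,suppress=True)
f=wcam();s=get_state()
px=lambda x,y:(140+(x-400)*.7,60+(y-300)*.7)
T,L,Rr=[wonz(f,px(*q),.05) for q in((629,360),(513,438),(703,478))]
print(T,L,Rr,'len',np.linalg.norm(T-L),np.linalg.norm(T-Rr),'centre',(L+Rr)/2)
# carrier base disc: edges left/right/top in crop
for q in((577,475),(677,475),(627,430)): print(wonz(f,px(*q),.094))
d=silhouettes('wrist','detector')
for t in d[:2]:
    m=t['mask'].astype(np.uint8);c,_=cv2.findContours(m,0,2);c=max(c,key=cv2.contourArea)
    P=np.array([wonz(f,q[0],.05)[:2] for q in c],np.float32);print(t['score'],cv2.minAreaRect(P))
E
```

```text
[ 0.5641 -0.2137  0.05  ] [ 0.6843 -0.2085  0.05  ] [ 0.5595 -0.0922  0.05  ] len 0.12023946327141366 0.12158421356504749 centre [ 0.6219 -0.1503  0.05  ]
[ 0.6462 -0.1578  0.094 ]
[ 0.5791 -0.1179  0.094 ]
[ 0.595  -0.1681  0.094 ]
0.97 ((0.6217676997184753, -0.15131548047065735), (0.13026967644691467, 0.1295253485441208), 2.043760299682617)
```

```bash
python3 - <<'E'
from h import *
np.set_printoptions(precision=4,suppress=True)
swing(244.2,.02,11,z=.306)
sleep(1.0)
f=wcam('w9.png');s=get_state();print(s['position'],s['contact_force'],s['clock'])
yt=R.from_rotvec(s['eef_rot']).as_matrix()[:,1]
print('geom carrier',np.array(s['position'])+.013*yt)
for n,z in(('carrier',.084),('bail',.196)):
  for t in tip_of('wrist',n): print(n,t['score'],wonz(f,t['centre'],z))
for t in silhouettes('wrist','detector')[:1]:
    m=t['mask'].astype(np.uint8);c,_=cv2.findContours(m,0,2);c=max(c,key=cv2.contourArea)
    print('det',cv2.minAreaRect(np.array([wonz(f,q[0],.05)[:2] for q in c],np.float32)))
fs={c:shot(c,c+'9.png') for c in('scene','side')}
for n,z in(('carrier',.086),('bail',.196),('window',.053)):
  for c in fs:
    for t in tip_of(c,n)[:2]: print(n,c,round(t['score'],2),onz(fs[c],t['centre'],z)[:2])
E
```

```text
244.2 Frad 4.7 Ftan 2.0 Fz 4.3
[ 0.635  -0.1531  0.3062] [-0.241  -5.7664  4.1445] 47.3583
geom carrier [ 0.6235 -0.1471  0.3062]
carrier 0.71 [ 0.6266 -0.1435  0.084 ]
carrier 0.36 [ 0.7011 -0.0294  0.084 ]
bail 0.69 [ 0.6254 -0.1421  0.196 ]
det ((0.6222672462463379, -0.15088586509227753), (0.1302226185798645, 0.12953981757164001), 2.5042638778686523)
carrier scene 0.68 [ 0.634  -0.1417]
carrier scene 0.3 [ 0.4966 -0.0972]
carrier side 0.62 [ 0.6388 -0.1351]
bail scene 0.55 [ 0.6381 -0.1517]
bail side 0.69 [ 0.6299 -0.1308]
window scene 0.78 [ 0.6285 -0.1518]
window scene 0.77 [ 0.506  -0.5867]
window side 0.9 [ 0.5421 -0.5765]
window side 0.88 [ 0.6266 -0.15  ]
```

```bash
python3 - <<'E'
from h import *
np.set_printoptions(precision=4,suppress=True)
let_go();p=np.array(get_state()['position'])
move_l([p[0],p[1],.40],.12)
sleep(1.5)
def look():
  f=wcam('w10.png')
  for n,z in(('carrier',.084),('bail',.196),('knob',.322)):
    for t in tip_of('wrist',n)[:1]: print(n,t['score'],wonz(f,t['centre'],z))
  for t in silhouettes('wrist','detector')[:1]:
    m=t['mask'].astype(np.uint8);c,_=cv2.findContours(m,0,2);c=max(c,key=cv2.contourArea)
    print('det',cv2.minAreaRect(np.array([wonz(f,q[0],.05)[:2] for q in c],np.float32)))
look();sleep(.3);look()
fs={c:shot(c,c+'10.png') for c in('scene','side')}
for n,z in(('carrier',.086),('bail',.196),('window',.053)):
  for c in fs:
    for t in tip_of(c,n)[:1]: print(n,c,round(t['score'],2),onz(fs[c],t['centre'],z)[:2])
s=get_state();print(s['contact_force'],s['clock'])
a,b,w=[cv2.imread('pics/'+x) for x in('scene10.png','side10.png','w10.png')]
r=lambda i:cv2.resize(i,(400,300),interpolation=cv2.INTER_CUBIC)
cv2.imwrite('pics/c10.png',np.vstack([np.hstack([r(a[180:315,200:380]),r(b[150:285,230:410])]),np.hstack([r(w),r(w[60:270,140:420])])]))
E
```

```text
carrier 0.61 [ 0.6259 -0.1401  0.084 ]
bail 0.65 [ 0.6254 -0.1384  0.196 ]
knob 0.66 [ 0.6324 -0.1522  0.322 ]
det ((0.6217217445373535, -0.15127213299274445), (0.1293163001537323, 0.1291002333164215), 2.7151434421539307)
carrier 0.81 [ 0.6247 -0.144   0.084 ]
bail 0.87 [ 0.6239 -0.142   0.196 ]
knob 0.6 [ 0.6348 -0.1517  0.322 ]
det ((0.6223222017288208, -0.15155014395713806), (0.131130188703537, 0.12899549305438995), 2.2351157665252686)
carrier side 0.85 [ 0.6226 -0.1391]
bail scene 0.79 [ 0.6291 -0.1496]
bail side 0.96 [ 0.6317 -0.1376]
window scene 0.74 [ 0.6159 -0.1397]
window side 0.98 [ 0.5463 -0.573 ]
[0.0345 0.0421 0.0239] 52.15
```

```bash
python3 - <<'E'
from h import *
sleep(2.5)
f=wcam();print([wonz(f,tip_of('wrist',n)[0]['centre'],z) for n,z in(('carrier',.084),('bail',.196))],get_state()['clock'])
print(sign_off())
E
```

```text
[array([ 0.62891868, -0.1426815 ,  0.084     ]), array([ 0.6279554 , -0.13782729,  0.196     ])] 54.8
the job is handed in; nothing more can be done
None
```

The job is handed in at 54.8 s: the carrier hangs from the hook over the smaller detector's window with the knob released, but my last measurements put it about 1 cm off the window's centre, mostly towards the post, and I had no pictures left to check the final scene by eye.

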